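# Send a rejected stool leg through the flap of the reject box

### The job

Scrap the stool leg that lies on the two rests of the reject box: with one finger push the spring flap down and keep it open, and with the other finger push the leg off its rests through the open mouth, so that it drops into the box; only then let the flap spring shut. Push the leg only: do not grip, squeeze or lift it, and leave the things lying around on the bench where they are.

Things in the scene. Friction and masses are not known exactly. Their poses are not given: they have to be found in the camera images.
- reject_box: Plywood box fixed to the bench, 250 mm wide (its y), outside x -67 to 165, 176 high behind x 0. Origin: on the bench under the middle of the mouth's front edge; x runs level from the leg into the box (roughly away from the robot), y along the mouth, z up; box x, y, z below are in this frame, mm. Inside: x -58 to 156, y -116 to 116, floor z 9. Side walls (y 116 to 125) rise to z 176 behind x 0.
- sill (a point): Middle of the mouth's front edge at the level of the rests, box (0, 0, 140). Before it lies a deck (x -67 to 0, top z 133) with two wooden strips on it, the rests: 20 mm wide, centred at y -68 and +68, x -58 to 0, tops at z 140, each with a heel stop at its outer end (x -67 to -58, top z 154). Between them (y -58 to 58) a finger may reach down to the deck. Past x 0 the leg falls in.
- flap (a joint): Flap angle, rad: 0 shut, grows as its front edge swings down into the box, stop at 1.3. Folded steel sheet over the mouth, y -113 to 113, x 3 to 114, flat top at box z 174, 34 mm above the rests. Spring: about 2 to 3 N opens it 70 mm from its pin, more nearer to it; let go, it snaps shut. The gap between the sill and its lip widens with the angle; from about 0.7 rad the leg drops through.
- flap_pin (a point): Middle of the pin the flap turns about, along the box's y at its far edge: box (118, 0, 155). The fixed board behind it begins at x 124, top z 174.
- flap_edge (a point): Middle of the top of the flap's front edge (box x 5, z 174 when shut); it moves with the flap. From this edge a lip hangs down to z 135 and bars the mouth. The leg pushed against the lip cannot open it, as the pin lies lower than the leg's middle: the flap must be pressed down from above.
- leg_middle (a point): Middle of the rejected leg, on its axis: turned beech, 198 mm long, 37 in diameter, tapering to a thin tenon at one end, about 0.11 kg, loose; it rolls. At the start it lies across both rests, along the box's y; this point is then about 18 mm above the rests' tops, at box x -36 to -26, y within 8 of 0.
- bowl: Small black bowl, 96 in diameter, 56 high, standing on the bench; origin at the centre of its underside. Leave it.
- gauge: Wooden marking gauge, 200 long (its y), 55 wide, 70 high, lying on the bench; origin at the centre of its underside. Leave it.
- good_leg: A sound stool leg of the same kind, 210 long (its y), 38 in diameter, lying on the bench left of the box; origin at the middle of its underside. Leave it.
- leg: The rejected leg itself; origin at the middle of what was its underside at the start (it turns as the leg rolls, so aim by the leg's middle).
Things that resemble listed ones, but are neither listed nor needed, are in the scene too. What is shaped like the leg but purple is not meant.

How it is judged:
On the way, in this order (a step that is already met when the one before it is completed fails the run):
1. the flap is pushed well open by a finger while the leg still lies on its rests (value of joint flap above 0.25 rad and x of leg_middle in the frame of reject_box below -0.004 m and z of leg_middle in the frame of reject_box above 0.145 m), for 0.1 s.
2. the leg has dropped through the mouth while a finger still keeps the flap open (z of leg_middle in the frame of reject_box below 0.1 m and x of leg_middle in the frame of reject_box above -0.06 m and value of joint flap above 0.3 rad and contact force between the fingers and reject_box above 0.3 N), for 0.05 s.
At the end, for the whole second after the job is handed in: The leg lies on the floor inside the box (its middle within the walls and less than 60 mm above the bench), and the flap is shut (within 0.05 rad) (x of leg_middle in the frame of reject_box between -0.06 and 0.15 m and y of leg_middle in the frame of reject_box between -0.1 and 0.1 m and z of leg_middle in the frame of reject_box below 0.06 m and value of joint flap below 0.05 rad); the robot touches nothing.
It fails at once if the leg is lifted more than 15 mm above where it lies on the rests (z of leg_middle in the frame of reject_box above 0.175 m).
It fails at once if the leg is gripped or squeezed (more than 18 N from the fingers) (contact force between the fingers and leg above 18 N).
It fails at once if the bowl is moved more than 20 mm (distance of bowl from where it was at the start of the episode above 0.02 m).
It fails at once if the marking gauge is moved more than 20 mm (distance of gauge from where it was at the start of the episode above 0.02 m).
It fails at once if the sound leg is moved more than 20 mm (distance of good_leg from where it was at the start of the episode above 0.02 m).
It also fails if it takes over 32 s, if anything falls off the work surface, if the arm or the gripper's body presses on something with over 40 N, if the wrist force passes 120 N, or if a joint passes its speed limit or range.

### The arm

A 6-joint arm with a two-finger parallel gripper is mounted at the origin on a cart in front of the work surface, level with it; the furniture and walls round the work are solid. World frame = base frame: x ahead of the robot, y to its left, z up, the work surface at z = 0. Lengths are in m, angles in rad, forces in N, time in s.
With the tool pointing down it reaches from about 0.3 to 0.95 m from the base axis. Payload 3.1 kg.
Tool frame: the origin (TCP) lies on the centre line of the jaws, within the pads' length; the fingertips stand 8 mm ahead of it and the grasp point (between the pads) lies 11 mm behind it; z points along the fingers, y is the direction in which the jaws open and shut (so a half turn about z gives the same grasp; the last joint's range is limited). The gripper opens to 85 mm and grips with 20 to 120 N. Pads are 22 mm wide; open, the fingers measure 114 mm over their backs; the gripper's body (76 mm by 85 mm) begins 54 mm behind the grasp point. The pads swing forward as they close: fully open they stand 13 mm farther back than shut.
Start: joints at [1.127, 0.308, 1.634, -0, 1.2, -0.07], TCP at [0.228, 0.582, 0.239] pointing down, gripper open.
Joint ranges: [-3.06, 3.06], [-0.79, 1.96], [0.05, 2.63], [-1.19, 4.34], [0.05, 2.64], [-2.94, 2.94]. Speed limits (rad/s): [2.79, 2.79, 3.14, 3.14, 3.14, 3.14].

### API

Orientations are given as a unit quaternion [x, y, z, w].
In Python, from plant import r, cams gives the robot as it stands.
- The arm moves only by the tool play_rows, never from a script. Its arguments are lists of equal length, an entry for each row: "angular": the turn, a rotation vector about the world's x, y, z in degrees, a list of three; "translation": the shift along the world's x, y, z in m, a list of three; "fingers": the finger opening in m, from 0 to 0.0854. In form: {"angular": [[rx, ry, rz], ...], "translation": [[tx, ty, tz], ...], "fingers": [fingers, ...]}. A call has 1 to 12 rows; each row is the pose to reach, as a shift and turn from the pose measured when the call began; what a row does not reach only later rows make up. A row lasts 1/10 s, in which the tool goes at most 50 mm and 8.59 degrees, less where a joint would pass 70% of its speed; a pose out of reach is approached as far as the arm can. A call with a gripper value outside its range is refused whole. The fingers move at their own pace and stop on an object; the grip force is fixed at half the most. Time passes only in rows, so rows that repeat a pose let the fingers close. It gives the time, the measured TCP pose, the force and the opening at its end, in the units of the state.
- r.observe(): the state, without advancing time (a new reading comes with each control period).
- cams.camera(name): name is "side" or "top"; returns a dict with "frame" (480x640x3 uint8, red, green, blue), "z_map" (480x640 float32, m along the optical axis (not along the pixel's ray), 0 where there is no reading), "mtx" (3x3 intrinsics, pixels), "distortion" ([k1, k2, p1, p2, k3] as OpenCV has them; the pictures are not rectified), "pose" (4x4, takes a point from camera to world coordinates). Camera axes: x right, y up, looking along -z (the intrinsics and any distortion apply to the point x, -y, -z); pixel columns grow to the right and rows downward; lengths in m; the calibration is good to about 2 mm. A picture is of the moment at which its call begins.
- r.job_done(): hands the job in, once; it reports no verdict.
The state is a dict: "time": time; "joint_positions": joint angles; "qd": joint speeds; "effort": joint torques, N m; "tcp_pos": TCP position; "eef_rot": TCP orientation; "contact_force": force on the tool from outside, world axes, zero at the start; "ft_torque": the same for the moment, N m; "opening": finger opening in m.
Only numpy, scipy, OpenCV 4.12 (cv2) and the standard library are available. Lean on these libraries where they do the work, as an engineer would, in place of code of your own. Each camera call takes 0.05 s, during which the arm holds its last target. There are 200 camera calls.

## Working session

There is one attempt and no reset: what is moved stays moved. The work goes in short steps, Python scripts to look and compute and a tool call to move; the robot and the scene stay as the last step left them, time stands still between calls to the robot, and variables do not carry over. Pictures are saved under pics/ and viewed, about 8 in all and at most 12, crops included, and the job is handed in when it is done.

Besides the shell and the picture viewer there is one more tool, called after "Request:" as name(argument=value, ...) on one line, values as JSON. play_rows: Moves the arm, as the interface text tells. Its arguments: {"type":"object","properties":{"angular":{"type":"array","items":{"type":"array","items":{"type":"number"}}},"translation":{"type":"array","items":{"type":"array","items":{"type":"number"}}},"fingers":{"type":"array","items":{"type":"number"}}},"required":["angular","translation","fingers"]}

```bash
mkdir -p pics
cat > h.py <<'E'
import numpy as np, cv2
from plant import r, cams
def pts(c):
    h,w=c["z_map"].shape
    u,v=np.meshgrid(np.arange(w),np.arange(h))
    p=cv2.undistortPoints(np.stack([u.ravel(),v.ravel()],1).astype(np.float64)[:,None],np.array(c["mtx"],float),np.array(c["distortion"],float))[:,0].reshape(h,w,2)
    z=c["z_map"].astype(float)
    P=np.stack([p[...,0]*z,-p[...,1]*z,-z,np.ones_like(z)],-1)
    W=(P@np.array(c["pose"]).T)[...,:3]; W[z==0]=np.nan
    return W
def save(c,n): cv2.imwrite(n,c["frame"][...,::-1])
E
python3 - <<'E'
from h import *
for n in("top","side"):
    c=cams.camera(n); save(c,f"pics/{n}0.png"); np.savez(f"{n}0.npz",W=pts(c),f=c["frame"]); print(n,np.round(c["pose"],2).tolist())
print(r.observe())
E
```

```text
top [[0.03, 0.98, -0.17, 0.35], [-1.0, 0.03, -0.0, 0.05], [0.0, 0.17, 0.98, 1.59], [0.0, 0.0, 0.0, 1.0]]
side [[0.96, 0.16, -0.22, 0.31], [-0.27, 0.55, -0.79, -0.87], [-0.0, 0.82, 0.57, 0.78], [0.0, 0.0, 0.0, 1.0]]
{'time': 0.1, 'joint_positions': array([ 1.12726942e+00,  3.08962447e-01,  1.63507438e+00,  1.23514295e-05,
        1.19973523e+00, -6.97224501e-02]), 'qd': array([-0.00071785, -0.00184161, -0.00287118,  0.00060604,  0.001197  ,
       -0.000425  ]), 'effort': array([-2.30113828e-04, -4.16410196e+01, -2.77645218e+01, -1.63696031e-04,
        3.99954821e-03, -1.07110932e-05]), 'tcp_pos': array([0.22793737, 0.58114757, 0.238127  ]), 'eef_rot': array([ 1.85818067e-01,  9.82583563e-01, -1.05255747e-03, -2.82149972e-04]), 'contact_force': array([ 0.88331187, -0.33271396, -0.31195529]), 'ft_torque': array([0.00659439, 0.0094016 , 0.00471235]), 'opening': 0.08541341477031655}
```

View pics/top0.png

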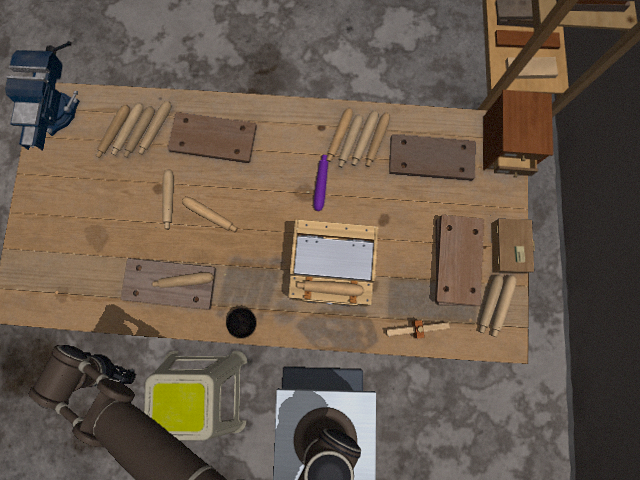

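View pics/side0.png

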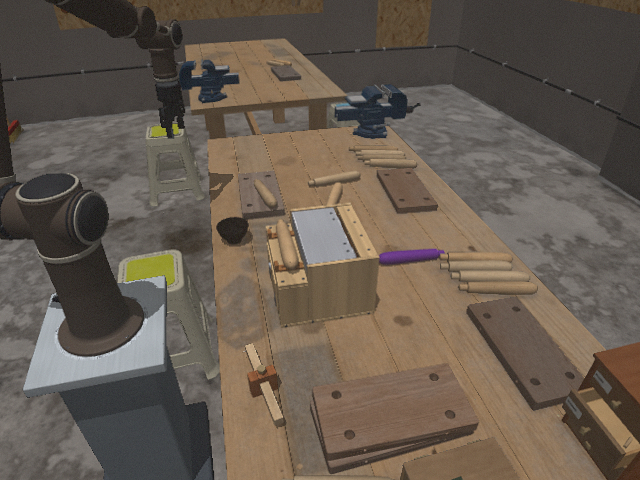

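The rejected leg is at top (332,288), across the rests of the box; the flap is at (333,257). Look-alikes are the leg on a dark board (183,280), loose legs (167,198) and (209,213), groups (135,128), (360,138) and (497,303), and the purple one (320,182). I choose (332,288).

Run:
```python
from h import *
d=np.load("top0.npz");W=d["W"];f=d["f"].astype(int)
def rect(m,n):
    P=W[m]; c,s,a=cv2.minAreaRect((P[:,:2]*1000).astype(np.float32)); print(n,m.sum(),np.round(c,1),np.round(s,1),round(a,2),"z",np.round(np.percentile(P[:,2],[5,50,95]),4))
roi=np.zeros(W.shape[:2],bool); roi[210:310,280:385]=1
z=W[...,2]
hsv=cv2.cvtColor(d["f"],cv2.COLOR_RGB2HSV)
rect(roi&(z>.165)&(z<.185),"toprim")
rect(roi&(z>.165)&(z<.185)&(hsv[...,1]<60),"flap")
rect(roi&(z>.12),"box")
leg=np.zeros_like(roi);leg[275:300,298:368]=1
rect(leg&(z>.158),"leg")
rect(leg&(z>.125)&(z<.137),"deck")
c=d["f"][205:315,270:395]; cv2.imwrite("pics/crop.png",cv2.resize(c,None,fx=6,fy=5.4,interpolation=cv2.INTER_CUBIC)[...,::-1])
```

```text
toprim 4829 [555.8  -5.6] [250.4 213.5] 86.52 z [0.1678 0.1734 0.1787]
flap 2856 [573.7  -8. ] [229.3 149.8] 86.75 z [0.1684 0.1735 0.1784]
box 6445 [545.7  -5. ] [250.4 233.6] 86.54 z [0.1306 0.1719 0.1783]
leg 858 [474.4  -6.7] [ 67.3 205.3] 5.08 z [0.1611 0.1708 0.1774]
deck 598 [468.6  -7.1] [ 69.2 209.2] 0.72 z [0.1276 0.1325 0.1363]
```

View pics/crop.png

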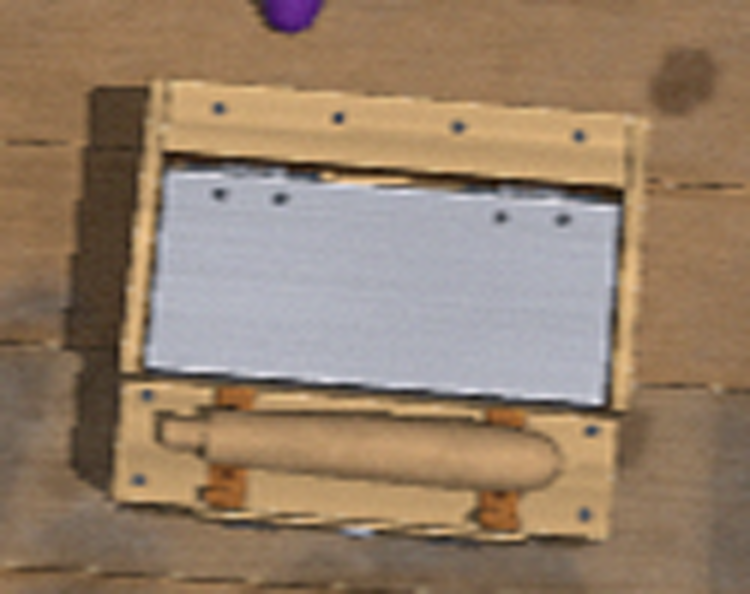

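The crop shows the leg across both orange rests (tenon at left, crop 160–560 × 415–490), with the shut flap behind it. That confirms the choice. Next I measure the leg in the box frame and check where the fingertips are.

```bash
cat >> h.py <<'E'
a=np.radians(-3.46); O=np.array([.4968,-.002]); R2=np.array([[np.cos(a),-np.sin(a)],[np.sin(a),np.cos(a)]])
def box(W):
    B=W.copy(); B[...,:2]=(W[...,:2]-O)@R2; return B*1000
E
python3 - <<'E'
from h import *
for n in("top","side"):
    W=np.load(n+"0.npz")["W"];B=box(W)
    ok=np.isfinite(B).all(-1)
    m=ok&(abs(B[...,1])<105)&(B[...,0]>-60)&(B[...,0]<-6)&(B[...,2]>146)
    P=B[m]; print(n,"leg n",m.sum())
    for y0 in range(-105,106,30):
        q=P[(P[:,1]>y0)&(P[:,1]<y0+30)]
        if len(q)>5:
            A=np.c_[2*q[:,0],2*q[:,2],np.ones(len(q))];s=np.linalg.lstsq(A,(q[:,0]**2+q[:,2]**2),rcond=None)[0]
            print(y0,np.round(np.percentile(q[:,0],[2,50,98])),"ztop",np.percentile(q[:,2],95).round(1),"circ",s[:2].round(1))
    print("y ext",np.percentile(P[:,1],[0.5,99.5]).round(1))
    F=B[ok&(B[...,0]>8)&(B[...,0]<110)&(abs(B[...,1])<100)&(B[...,2]>150)&(B[...,2]<200)]; print("flap z",np.median(F[:,2]))
    D=B[ok&(B[...,0]>-70)&(B[...,0]<200)&(abs(B[...,1])<140)&(B[...,2]>100)]; print("box ext",np.percentile(D,[.5,99.5],axis=0).round(1).tolist())
    g=ok&(np.hypot(W[...,0]-.228,W[...,1]-.581)<.09)&(W[...,2]>.15)
    if g.sum()>20: print("grip",g.sum(),"minz",np.percentile(W[g][:,2],[0,1,3,10]).round(4))
E
```

```text
top leg n 721
-105 [-45. -31. -16.] ztop 176.3 circ [-31.8 161. ]
-75 [-47. -31. -12.] ztop 179.1 circ [-30.1 160.7]
-45 [-47. -31. -13.] ztop 178.3 circ [-29.9 162.3]
-15 [-46. -31. -13.] ztop 177.0 circ [-30. 161.]
15 [-46. -31. -15.] ztop 176.3 circ [-30.  162.1]
45 [-45. -31. -15.] ztop 174.7 circ [-31.5 158.2]
75 [-41. -30. -19.] ztop 170.7 circ [-29.9 162.4]
y ext [-93.   98.9]
flap z 173.5715453372102
box ext [[-68.1, -123.8, 106.6], [163.5, 123.8, 181.0]]
grip 3602 minz [0.242  0.295  0.3085 0.3542]
side leg n 698
-105 [-49. -30. -13.] ztop 174.2 circ [-31.9 160.2]
-75 [-58. -32. -13.] ztop 176.2 circ [-29.6 153.5]
-45 [-46. -32. -13.] ztop 175.5 circ [-28.7 157.8]
-15 [-46. -31. -13.] ztop 173.8 circ [-28.8 156.8]
15 [-44. -32. -14.] ztop 173.1 circ [-28.8 157.1]
45 [-59. -32. -15.] ztop 172.0 circ [-31.5 148. ]
75 [-37. -30. -17.] ztop 164.3 circ [-27.1 154.8]
y ext [-100.2   93.6]
flap z 173.1986205819232
box ext [[-68.1, -130.7, 100.9], [164.2, 119.1, 176.5]]
grip 2813 minz [0.2399 0.2506 0.2643 0.3042]
```

Geometry: leg axis is at box x≈-31, and the open fingertips sit about 5 mm behind the TCP. I'll set the jaws along box x and tilt 20° so the far finger is lower. That finger presses the flap while the near one comes down behind the leg.

Request:
play_rows(angular=[[0,0,-8],[0,0,-16],[0,0,-24],[0,0,-32],[0,0,-40],[0,0,-48],[0,0,-56],[0,0,-64],[0,0,-72],[0,0,-72],[0,0,-72],[0,0,-72]], translation=[[0.02,-0.045,0.03],[0.04,-0.09,0.06],[0.06,-0.135,0.06],[0.08,-0.18,0.06],[0.1,-0.225,0.06],[0.12,-0.27,0.06],[0.14,-0.315,0.06],[0.16,-0.36,0.06],[0.18,-0.405,0.06],[0.2,-0.45,0.06],[0.22,-0.495,0.06],[0.24,-0.54,0.06]], fingers=[0.085,0.085,0.085,0.085,0.085,0.085,0.085,0.085,0.085,0.085,0.085,0.085])

```text
time: 1.3
tcp_pos: [0.4657, 0.0445, 0.298]
eef_rot: [0.728, 0.686, -0.001, -0.001]
contact_force: [0.2, -0.2, 0.5]
opening: 0.085
```

```bash
cat >> h.py <<'E'
from scipy.spatial.transform import Rotation as Ro
def goto(xb,yb,zb,t):
    """shift and turn from present pose to TCP box (mm) with tilt t deg"""
    o=r.observe(); p=np.r_[O+R2@np.array([xb,yb])/1000,zb/1000]
    ey=np.array([-np.sin(a),np.cos(a),0])
    ang=np.arctan2(*(2*o["eef_rot"][0]*o["eef_rot"][1],1)) 
    T=Ro.from_rotvec(np.radians(t)*ey)
    ex=np.array([np.cos(a),np.sin(a),0])
    base=Ro.from_matrix(np.c_[-ey*-1*0+np.cross(ex,[0,0,-1]),ex,[0,0,-1]])
    cur=Ro.from_quat(o["eef_rot"])
    print("shift",(p-o["tcp_pos"]).round(4),"turn",np.degrees((T*base*cur.inv()).as_rotvec()).round(2))
def geo(M):  # box coordinates now
    o=r.observe(); b=box(o["tcp_pos"]); Rm=Ro.from_quat(o["eef_rot"]).as_matrix()
    print("t",round(o["time"],2),"tcp",b.round(1),"tilt",np.degrees(np.arcsin(-Rm[2,1])).round(1),"jawyaw",np.degrees(np.arctan2(Rm[1,1],Rm[0,1])).round(1),"F",o["contact_force"].round(1),"op",round(o["opening"],4))
E
sed -i '/ang=np.arctan2/d; s/-ey\*-1\*0+//; s/def geo(M)/def geo()/' h.py
python3 - <<'E'
from h import *
geo(); goto(-21.8,-2,240,20)
E
```

```text
t 1.3 tcp [-33.9  44.5 298. ] tilt 0.1 jawyaw -3.4 F [ 0.2 -0.2  0.5] op 0.085
shift [ 0.0092 -0.0472 -0.058 ] turn [ 1.17 19.85 -0.03]
```

Request:
play_rows(angular=[[0.5,7,0],[0.8,14,0],[1.2,19.9,0],[1.2,19.9,0],[1.2,19.9,0],[1.2,19.9,0]], translation=[[0.003,-0.016,-0.02],[0.006,-0.032,-0.04],[0.0092,-0.0472,-0.058],[0.0092,-0.0472,-0.058],[0.0092,-0.0472,-0.058],[0.0092,-0.0472,-0.058]], fingers=[0.0854,0.0854,0.0854,0.0854,0.0854,0.0854])

```text
time: 1.9
tcp_pos: [0.4747, -0.0021, 0.241]
eef_rot: [0.717, 0.675, -0.118, -0.126]
contact_force: [-1.4, -0.3, 0.1]
opening: 0.0853
```

Run:
```python
from h import *
geo(); goto(-21.8,-2,129,20)
ims=[]
for n in("side","top"):
    c=cams.camera(n); W=pts(c);B=box(W); f=c["frame"]
    ims.append(cv2.resize(f[150:350,200:460] if n=="side" else f[190:390,210:470],None,fx=1.5,fy=1.5))
    ok=np.isfinite(B).all(-1)&(abs(B[...,1]+2)<30)&(B[...,2]>195)&(B[...,2]<300)&(B[...,0]>-120)&(B[...,0]<120)
    P=B[ok]
    for z in range(195,300,10):
        q=P[(P[:,2]>=z)&(P[:,2]<z+10)]
        if len(q): print(n,z,len(q),q[:,0].min().round(),q[:,0].max().round(),"y",q[:,1].min().round(),q[:,1].max().round())
cv2.imwrite("pics/h1.png",np.hstack(ims)[...,::-1])
```

```text
t 1.9 tcp [-22.   -1.4 241. ] tilt 19.9 jawyaw -3.4 F [-1.4 -0.3  0.1] op 0.0853
shift [ 0.0002 -0.0006 -0.112 ] turn [-0.04  0.07 -0.05]
side 225 11 23.0 36.0 y -13.0 2.0
side 235 33 23.0 41.0 y -14.0 9.0
side 245 35 27.0 46.0 y -15.0 10.0
side 255 38 -65.0 64.0 y -14.0 9.0
side 265 85 -67.0 71.0 y -17.0 9.0
side 275 103 -67.0 71.0 y -18.0 12.0
side 285 87 -64.0 73.0 y -21.0 11.0
side 295 45 -61.0 75.0 y -21.0 8.0
```

View pics/h1.png

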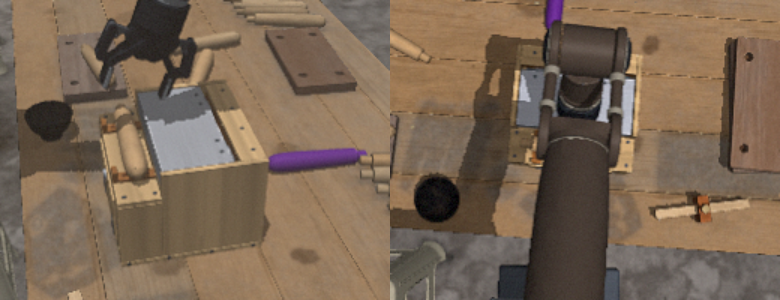

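The view shows the tilted gripper over the box: far finger above the flap (crop 165,95), near finger behind the leg line (105,80), leg untouched at (128,145). The measured tip positions agree with the plan, so I descend.

Request:
play_rows(angular=[[0,0,0],[0,0,0],[0,0,0],[0,0,0],[0,0,0],[0,0,0],[0,0,0],[0,0,0],[0,0,0],[0,0,0]], translation=[[-0.001,-0.0006,-0.02],[-0.002,-0.0006,-0.04],[-0.002,-0.0006,-0.055],[-0.002,-0.0006,-0.07],[-0.002,-0.0006,-0.08],[-0.002,-0.0006,-0.09],[-0.002,-0.0006,-0.1],[-0.002,-0.0006,-0.11],[-0.002,-0.0006,-0.112],[-0.002,-0.0006,-0.112]], fingers=[0.0854,0.0854,0.0854,0.0854,0.0854,0.0854,0.0854,0.0854,0.0854,0.0854])

```text
time: 3.0
tcp_pos: [0.4722, -0.0026, 0.1294]
eef_rot: [0.717, 0.676, -0.119, -0.126]
contact_force: [-1.9, 0.2, 1.0]
opening: 0.0853
```

Run:
```python
from h import *
geo(); goto(-22,-2,129,20)
c=cams.camera("side"); f=c["frame"]; B=box(pts(c)); np.savez("s2.npz",B=B)
cv2.imwrite("pics/h2.png",cv2.resize(f[180:330,240:400],None,fx=4,fy=4,interpolation=cv2.INTER_CUBIC)[...,::-1])
ok=np.isfinite(B).all(-1)
for y0 in(-80,-50,35,60):
    q=B[ok&(B[...,1]>y0)&(B[...,1]<y0+25)&(B[...,0]>-57)&(B[...,0]<0)&(B[...,2]>146)&(B[...,2]<180)]
    if len(q): print("leg",y0,len(q),np.percentile(q[:,0],[5,50,95]).round())
q=B[ok&(B[...,1]<60)&(B[...,1]>20)&(B[...,0]>30)&(B[...,0]<110)&(B[...,2]<185)]
if len(q): k=np.polyfit(q[:,0],q[:,2],1); print("flap slope angle",np.arctan(k[0]))
```

```text
t 3.0 tcp [-24.5  -2.1 129.4] tilt 20.0 jawyaw -3.4 F [-1.9  0.2  1. ] op 0.0853
shift [ 0.0025 -0.     -0.0004] turn [-0.02  0.04 -0.08]
leg -80 109 [-46. -32. -14.]
leg -50 92 [-46. -31. -14.]
leg 35 2 [-22. -18. -14.]
leg 60 6 [-41. -37. -22.]
flap slope angle 0.5552652967237485
```

View pics/h2.png

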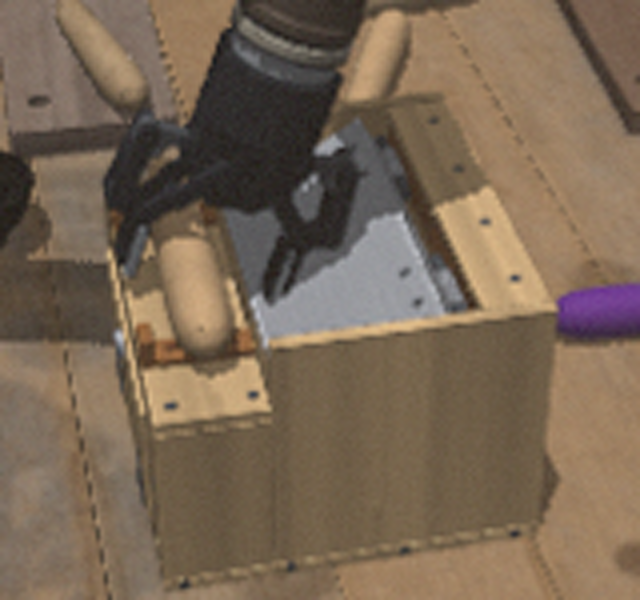

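The flap is open about 0.6 rad (bright slope at crop 350,290) and the leg is still on its rests (190,280). The near finger is behind it at (130,265). Now I push forward.

Request:
play_rows(angular=[[0,0,0],[0,0,0],[0,0,0],[0,0,0],[0,0,0],[0,0,0],[0,0,0],[0,0,0]], translation=[[0.003,0,-0.002],[0.006,-0.0004,-0.004],[0.01,-0.0006,-0.004],[0.014,-0.0008,-0.004],[0.018,-0.001,-0.004],[0.022,-0.0013,-0.003],[0.0266,-0.0016,-0.0026],[0.0266,-0.0016,-0.0026]], fingers=[0.0854,0.0854,0.0854,0.0854,0.0854,0.0854,0.0854,0.0854])

```text
time: 3.85
tcp_pos: [0.496, -0.004, 0.1273]
eef_rot: [0.716, 0.675, -0.121, -0.129]
contact_force: [-10.2, 0.5, 6.2]
opening: 0.0854
```

Run:
```python
from h import *
geo(); goto(25,-2,137.7,10)
c=cams.camera("side"); f=c["frame"]; B=box(pts(c)); ok=np.isfinite(B).all(-1)
cv2.imwrite("pics/h3.png",cv2.resize(f[180:330,240:400],None,fx=4,fy=4,interpolation=cv2.INTER_CUBIC)[...,::-1])
for y0 in(-95,-70,-45):
    q=B[ok&(B[...,1]>y0)&(B[...,1]<y0+25)&(B[...,0]>-57)&(B[...,0]<40)&(B[...,2]>146)&(B[...,2]<180)]
    if len(q): print("leg",y0,len(q),np.percentile(q[:,0],[5,50,95]).round())
```

```text
t 3.85 tcp [ -0.7  -2.  127.3] tilt 20.4 jawyaw -3.3 F [-10.2   0.5   6.2] op 0.0854
shift [ 0.0256 -0.0015  0.0104] turn [ -0.66 -10.41  -0.1 ]
leg -95 160 [-28. -15.   1.]
leg -70 103 [-30. -16.   2.]
leg -45 95 [-31. -16.   0.]
```

View pics/h3.png

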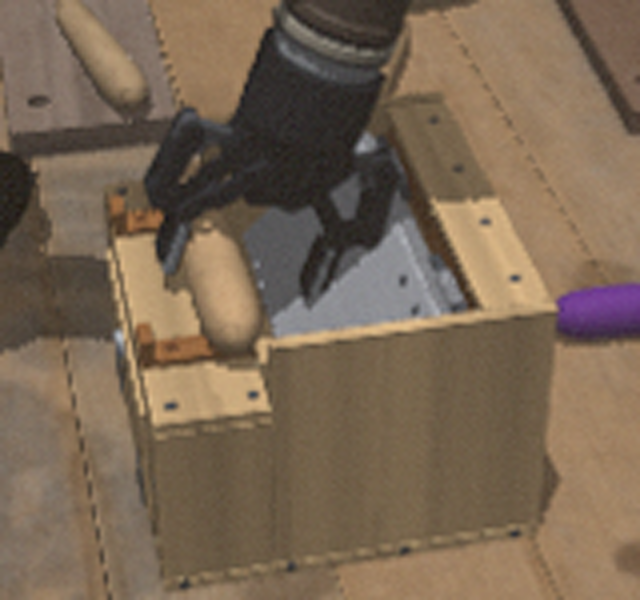

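The leg has rolled evenly to x≈-14 (crop 225,290) and the flap is held open. The 10 N force probably comes from the far knuckle touching the flap near its pin at crop (385,200). I'll reduce the tilt while continuing the push.

Request:
play_rows(angular=[[-0.3,-4.2,0],[-0.5,-8.4,0],[-0.6,-9,0],[-0.6,-9.7,0],[-0.6,-10.4,0],[-0.7,-10.9,0],[-0.7,-11.4,0],[-0.7,-11.4,0]], translation=[[0.0036,-0.0002,0.002],[0.0072,-0.0004,0.004],[0.011,-0.0006,0.005],[0.0145,-0.0008,0.006],[0.018,-0.001,0.0064],[0.023,-0.0013,0.0072],[0.028,-0.0016,0.008],[0.028,-0.0016,0.008]], fingers=[0.0854,0.0854,0.0854,0.0854,0.0854,0.0854,0.0854,0.0854])

```text
time: 4.7
tcp_pos: [0.5216, -0.0053, 0.1345]
eef_rot: [0.725, 0.684, -0.056, -0.059]
contact_force: [-3.5, 0.7, -0.1]
opening: 0.0855
```

Run:
```python
from h import *
geo(); goto(35,-2,140,6)
c=cams.camera("side"); f=c["frame"]; B=box(pts(c)); ok=np.isfinite(B).all(-1)
cv2.imwrite("pics/h4.png",cv2.resize(f[180:330,240:400],None,fx=4,fy=4,interpolation=cv2.INTER_CUBIC)[...,::-1])
for y0 in(-95,-70,-45):
    q=B[ok&(B[...,1]>y0)&(B[...,1]<y0+25)&(B[...,0]>-57)&(B[...,0]<40)&(B[...,2]>146)&(B[...,2]<180)]
    if len(q): print("leg",y0,len(q),np.percentile(q[:,0],[5,50,95]).round())
```

```text
t 4.7 tcp [ 25.   -1.8 134.5] tilt 9.3 jawyaw -3.3 F [-3.5  0.7 -0.1] op 0.0855
shift [ 0.01   -0.0008  0.0055] turn [-0.21 -3.33 -0.11]
```

View pics/h4.png

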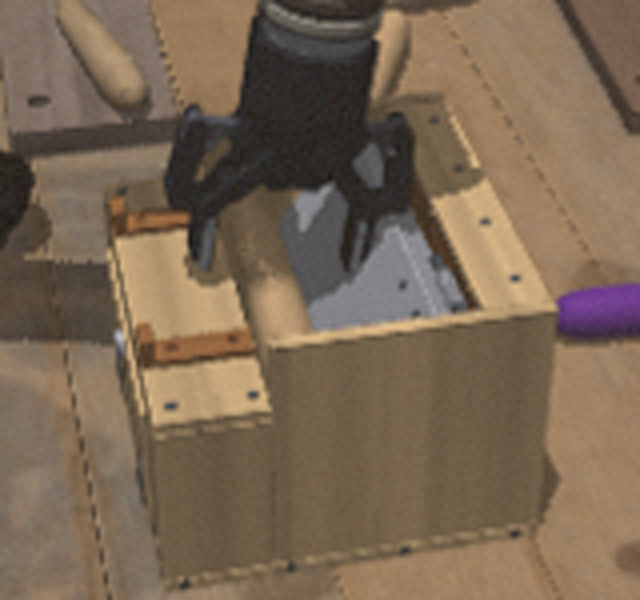

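The leg has left the rests and is dipping into the mouth (crop 270,280), with the flap still held. I hold there, pressing the flap slightly further.

Request:
play_rows(angular=[[0,0,0],[0,0,0],[0,0,0],[0,0,0]], translation=[[0.002,0,-0.001],[0.004,0,-0.002],[0.004,0,-0.002],[0.004,0,-0.002]], fingers=[0.0854,0.0854,0.0854,0.0854])

```text
time: 5.15
tcp_pos: [0.5256, -0.0056, 0.1323]
eef_rot: [0.725, 0.684, -0.056, -0.059]
contact_force: [-8.9, -0.1, 2.0]
opening: 0.0853
```

Run:
```python
from h import *
geo()
c=cams.camera("side"); f=c["frame"]; B=box(pts(c)); ok=np.isfinite(B).all(-1)
cv2.imwrite("pics/h5.png",cv2.resize(f[180:330,240:400],None,fx=4,fy=4,interpolation=cv2.INTER_CUBIC)[...,::-1])
for p in((250,307),(252,308),(254,306)): print(B[p].round())
q=B[ok&(abs(B[...,1])<113)&(abs(B[...,1]+2)>25)&(B[...,0]>2)&(B[...,0]<60)&(B[...,2]<172)]; print(len(q),np.percentile(q,[5,50,95],axis=0).round().tolist())
```

```text
t 5.15 tcp [ 28.9  -1.8 132.3] tilt 9.4 jawyaw -3.3 F [-8.9 -0.1  2. ] op 0.0853
[ 44. 115.  39.]
[ 46. 114.  33.]
[ 40. 115.  27.]
435 [[17.0, 38.0, 7.0], [44.0, 109.0, 68.0], [59.0, 113.0, 111.0]]
```

View pics/h5.png

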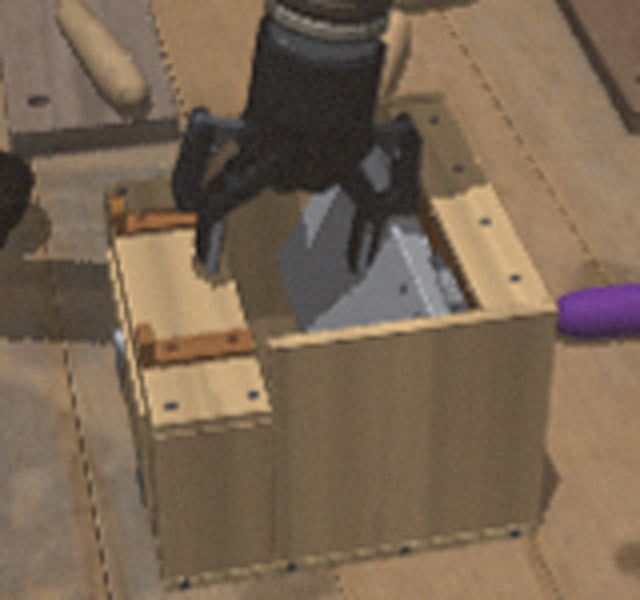

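The mouth is empty: the leg has dropped in, and I can see the inner wall at crop (265,260). The flap is still open. I dwell briefly, then lift straight up.

Request:
play_rows(angular=[[0,0,0],[0,0,0],[0,0,0],[0,0,0],[0,0,0],[0,0,0],[0,0,0],[0,0,0],[0,0,0],[0,0,0],[0,0,0],[0,0,0]], translation=[[0,0,0],[0,0,0],[0,0,0.015],[-0.003,0,0.03],[-0.005,0,0.05],[-0.005,0,0.08],[-0.005,0,0.11],[-0.005,0,0.15],[-0.005,0,0.18],[-0.03,0.04,0.19],[-0.03,0.09,0.19],[-0.03,0.14,0.19]], fingers=[0.0854,0.0854,0.0854,0.0854,0.0854,0.0854,0.0854,0.0854,0.0854,0.0854,0.0854,0.0854])

```text
time: 6.4
tcp_pos: [0.4981, 0.1358, 0.3249]
eef_rot: [0.726, 0.683, -0.052, -0.057]
contact_force: [0.2, 0.8, -0.0]
opening: 0.0849
```

Request:
play_rows(angular=[[0,0,0],[0,0,0],[0,0,0],[0,0,0],[0,0,0],[0,0,0]], translation=[[0,0.05,0],[0,0.1,0],[0,0.14,0],[0,0.16,0],[0,0.16,0],[0,0.16,0]], fingers=[0.0854,0.0854,0.0854,0.0854,0.0854,0.0854])

```text
time: 7.0
tcp_pos: [0.499, 0.2955, 0.3252]
eef_rot: [0.726, 0.684, -0.051, -0.056]
contact_force: [0.6, -0.9, -0.2]
opening: 0.0851
```

Run:
```python
from h import *
geo(); ims=[]
for n in("side","top"):
    c=cams.camera(n); f=c["frame"]; B=box(pts(c)); ok=np.isfinite(B).all(-1)
    q=B[ok&(B[...,0]>8)&(B[...,0]<108)&(abs(B[...,1])<100)&(B[...,2]<200)]; k=np.polyfit(q[:,0],q[:,2],1); print(n,"flap z",np.median(q[:,2]).round(1),"slope",k[0].round(3))
    ims.append(cv2.resize(f[150:350,200:460] if n=="side" else f[190:390,210:470],None,fx=1.5,fy=1.5))
cv2.imwrite("pics/h6.png",np.hstack(ims)[...,::-1])
```

```text
t 7.0 tcp [-15.8 297.1 325.2] tilt 8.7 jawyaw -3.4 F [ 0.6 -0.9 -0.2] op 0.0851
side flap z 173.2 slope 0.06
top flap z 173.4 slope 0.245
```

View pics/h6.png

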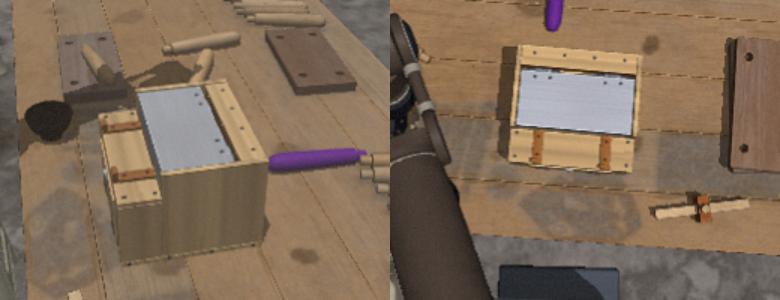

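The rests are empty, the flap looks shut (side crop 185,125; top crop 575,100), and the bowl and gauge are where they were. The fitted slopes probably include stray points in the slits, so I check them robustly and then hand in.

Run:
```python
from h import *
for n in("side","top"):
    B0=box(np.load(n+"0.npz")["W"]); B=box(pts(cams.camera(n)))
    o=[]
    for X in(B0,B):
        o.append([np.nanmedian(X[(X[...,0]>x)&(X[...,0]<x+20)&(abs(X[...,1])<90)&(X[...,2]<200)&(X[...,2]>50)][:,2]).round(1) for x in(12,45,80)])
    print(n,"flap z at x 22,55,90 start/now",o)
print(r.job_done())
```

```text
side flap z at x 22,55,90 start/now [[np.float64(173.3), np.float64(173.2), np.float64(173.1)], [np.float64(173.2), np.float64(173.1), np.float64(173.2)]]
top flap z at x 22,55,90 start/now [[np.float64(173.6), np.float64(173.1), np.float64(173.7)], [np.float64(173.5), np.float64(173.6), np.float64(173.5)]]
the job is handed in; nothing more can be done
None
```

The rejected leg is off its rests and dropped into the box, the flap is shut again, and the job was handed in at about 7 s of the 32 s allowed. The hand-in gives no verdict.

**How it was done:** With the gripper tilted 20°, the far finger pressed the flap down while the leg was still on its rests. The near finger then rolled the leg over the sill, and I kept the flap open until the mouth was empty. After that I lifted straight up and moved the arm clear.

**Last checks:**
- **Flap:** it is flat at z≈173 mm at three depths in both cameras, the same as at the start. An earlier slope fit from the same pictures disagreed (0.06 and 0.245), and I put that down to stray points in the gaps.
- **Rests:** they are empty, and the arm is clear with less than 1.2 N on the tool.
- **Things on the bench:** the bowl and marking gauge look undisturbed. I did not measure them or check the sound leg separately.

**Not seen directly:**
- **Leg on the floor:** I could not see it there once the flap shut. I infer it from the empty mouth and the flap closing fully.
- **Force on the leg:** tool force reached about 10 N in the readings I took, probably mostly from the flap. I had no separate reading for the leg's 18 N limit.

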